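# Put the loaded parts tray away in the dust-proof case

## Robot

A 6-joint arm with a two-finger parallel gripper is mounted at the origin on the work surface. World frame = base frame: x ahead of the robot, y to its left, z up, the work surface at z = 0. Lengths are in m, angles in rad, forces in N, time in s.
With the tool pointing down it reaches from about 0.375 to 0.975 m from the base axis. Payload 3.8 kg.
Tool frame: the origin (TCP) lies at the very end of the fingers, on their centre line; the grasp point (between the pads) lies 19 mm behind it; z points along the fingers, y is the direction in which the jaws open and shut (so a half turn about z gives the same grasp; the last joint's range is limited). The gripper opens to 85 mm and grips with 20 to 120 N. Pads are 22 mm wide; open, the fingers measure 114 mm over their backs; the gripper's body (76 mm by 85 mm) begins 54 mm behind the grasp point. The pads swing forward as they close: fully open they stand 13 mm farther back than shut.
Start: joints at [-1.271, 0.264, 1.604, -0, 1.274, -0.037], TCP at [0.223, -0.637, 0.231] pointing down, gripper open.
Joint ranges: [-2.63, 2.63], [-0.94, 2.18], [0.31, 2.57], [-1.31, 4.45], [0, 2.66], [-2.55, 2.55]. Speed limits (rad/s): [2.57, 2.57, 3.14, 3.14, 3.14, 3.14].

## Interface

Orientations are given as a rotation vector (axis times angle).
In Python, from bench import manip gives the robot as it stands. The module is installed in compiled form; this text tells all that it offers.
- The arm moves only by the tool apply_moves, never from a script. Its argument "motion" is a list of rows, each a list of 7 numbers: the turn, a rotation vector about the tool's x, y, z in degrees, then the shift along the tool's x, y, z in cm, then the opening, from -1 (shut) to 1 (fully open). A call has 1 to 20 rows; each row is the pose to reach, as a shift and turn from the pose commanded when the call began, along the tool's axes at that moment; what a row does not reach only later rows make up. A row lasts 1/8 s, in which the tool goes at most 62.5 mm and 10.7 degrees, less where a joint would pass 70% of its speed; a pose out of reach is approached as far as the arm can. A call with a gripper value outside its range is refused whole. The fingers move at their own pace and stop on an object; the grip force is fixed at half the most. Time passes only in rows, so rows that repeat a pose let the fingers close. It gives the time, the measured TCP pose, the force and the opening at its end, in the units of the state.
- manip.get_obs(): the state, without advancing time (a new reading comes with each control period).
- manip.grab_frame(name): name is "scene" or "top" or "wrist"; returns a dict with "image" (400x640x3 uint8, red, green, blue), "vertical_fov" (degrees; the focal length in pixels is half the picture's height over the tangent of half this angle, whatever the lens; pixels are square), "cx", "cy" (the principal point, pixels), "T" (4x4, takes a point from camera to world coordinates); the wrist camera has in their place "hand_eye" (4x4, takes a point from camera to tool coordinates, whose origin is the TCP and whose axes are the flange's). Camera axes: x right, y up, looking along -z (the intrinsics and any distortion apply to the point x, -y, -z); pixel columns grow to the right and rows downward; lengths in m; the calibration is good to about 2 mm. A picture is of the moment at which its call begins: read the wrist's pose just before it. There is no depth.
- manip.job_done(): hands the job in, once; it reports no verdict.
The state is a dict: "clock": time; "joint_positions": joint angles; "qvel": joint speeds; "joint_efforts": joint torques, N m; "tcp_pos": TCP position; "tool_rot": TCP orientation; "contact_force": force on the tool from outside, world axes, zero at the start; "ft_torque": the same for the moment, N m; "width": finger opening in m.
Only numpy, scipy, OpenCV 4.12 (cv2) and the standard library are available. Lean on these libraries where they do the work, as an engineer would, in place of code of your own. Each camera call takes 0.05 s, during which the arm holds its last target.

## Task

Before the grinder is started, put the finished bushes out of the dust: lift the top tray, with its two brass bushes, off the pile of trays, keeping it level, and set it down gently, flat on the floor of the open green case, bushes still in the tray. Let go of it, then close the case's lid fully without slamming it. Leave the other two trays of the pile and the wrench, oil bottle and hammer where they are.

Things in the scene. Friction and masses are not known exactly. Their poses are not given: they have to be found in the camera images.
- top_tray: Top of a pile of three identical open aluminium trays; it alone is loaded (two brass bushes). Outside 62 (its x) x 150 (y) x 50 mm high, upright 4 mm walls from 6 to 50 mm above the origin, inner floor at 10 mm. Its foot, 46 x 132 x 6 mm, drops into the tray below with 4 mm play (pitch 44 mm). Origin: centre of the foot's underside, z up. 400 to 570 g loaded. Gripped across its 62 mm width.
- mid_tray: Identical open aluminium tray, empty, about 220 g: same sizes and axes as the top tray. The top tray stands nested in it; it stays in the pile.
- low_tray: Identical open aluminium tray, empty, about 220 g: same sizes and axes as the top tray. It stands loose on the bench with the middle tray nested in it; it stays.
- bush_a: Loose turned brass bush, standing: flange 40 mm across and 8 mm high below, 28 mm body above, 30 mm tall, 130 g. Origin: centre of its underside, z up. It stands in the -y half of the top tray.
- bush_b: Loose turned brass bush, standing: flange 40 mm across and 8 mm high below, 28 mm body above, 30 mm tall, 130 g. Origin: centre of its underside, z up. It stands in the +y half of the top tray.
- case: Green painted steel case screwed to the bench. Outside 160 mm (its x, front to back) by 215 mm (its y) by 75 mm high without the lid; walls and floor 5 mm, so the inside is 150 x 205 mm and 70 mm deep. Origin: centre of its underside, z up, x from the front side to the hinge side. The tray fits with its long side along the case's y.
- case_in (a point): Centre of the case's inner floor, 5 mm above the bench; axes as the case.
- lid (a joint): Angle of the case's lid, rad: 0 shut, 1.55 to 1.75 (about upright) at the start, 1.9 fully open. The lid is a plate 160 x 215 x 6 mm hinged on the case's back rim (+x side); a stiff hinge (0.35 N m of friction, no spring or latch) keeps it where it is left; 2 to 4 N at the tab moves it.
- lid_hinge (a point): Middle of the hinge line, 80 mm from the case's centre along the case's +x, 75.5 mm above the bench. Its frame turns with the lid: the plate reaches from here 160 mm along -x, +-107 mm along y, and from z 0 to 6 mm; +z is the outer face's direction (up when shut, towards the back when upright).
- lid_tab (a point): Middle of the steel pull tab, a flat tongue 60 mm wide (y), 6 mm thick, continuing the lid's plate 26 mm beyond its free edge; this point lies 172 mm from the hinge line. With the lid upright the tab points up, its middle about 247 mm above the bench. Axes as lid_hinge.
- wrench: Bystander: steel wrench 190 mm long lying on the bench to the robot's right. Origin: its underside near the middle.
- oil_bottle: Bystander: white bottle 60 mm across, 170 mm tall, standing to the robot's left. Origin: centre of its underside.
- hammer: Bystander: hammer 260 mm long lying across, beyond the work. Origin: its underside near the middle.
There are look-alikes about, which are no part of the job. What is shaped like the bush_b but black or blue is not meant.

How it is judged:
On the way, in this order (a step that is already met when the one before it is completed fails the run):
1. the top tray is held by the fingers, clear above the pile (its foot at least 30 mm above the middle tray's rim), with both bushes in it (z of top_tray in the frame of mid_tray above 0.08 m and contact force between the fingers and top_tray above 0.5 N and x of bush_a in the frame of top_tray between -0.03 and 0.03 m and y of bush_a in the frame of top_tray between -0.075 and 0.075 m and z of bush_a in the frame of top_tray between 0 and 0.045 m and x of bush_b in the frame of top_tray between -0.03 and 0.03 m and y of bush_b in the frame of top_tray between -0.075 and 0.075 m and z of bush_b in the frame of top_tray between 0 and 0.045 m), for 0.1 s.
2. the tray stands flat and still on the case's floor, let go of, with the lid still open (more than 0.8 rad) (x of top_tray in the frame of case_in between -0.06 and 0.06 m and y of top_tray in the frame of case_in between -0.06 and 0.06 m and z of top_tray in the frame of case_in between -0.004 and 0.006 m and angle between top_tray's own z axis and vertical below 0.06 rad and linear speed of top_tray below 0.03 m/s and contact force between the fingers and top_tray below 0.1 N and value of joint lid above 0.8 rad), for 0.2 s.
At the end, for the whole second after the job is handed in: The top tray stands released and still in the case, flat on its floor (within 6 mm, tilt under 0.06 rad), both bushes in it; the lid is shut (under 0.03 rad); the other two trays are still nested and, like the wrench, bottle and hammer, within 30 mm of where they were (x of top_tray in the frame of case_in between -0.06 and 0.06 m and y of top_tray in the frame of case_in between -0.06 and 0.06 m and z of top_tray in the frame of case_in between -0.004 and 0.006 m and angle between each of top_tray, mid_tray's own z axis and vertical below 0.06 rad and linear speed of top_tray below 0.03 m/s and contact force between the fingers and top_tray below 0.1 N and x of bush_a in the frame of top_tray between -0.03 and 0.03 m and y of bush_a in the frame of top_tray between -0.075 and 0.075 m and z of bush_a in the frame of top_tray between 0 and 0.045 m and x of bush_b in the frame of top_tray between -0.03 and 0.03 m and y of bush_b in the frame of top_tray between -0.075 and 0.075 m and z of bush_b in the frame of top_tray between 0 and 0.045 m and value of joint lid below 0.03 rad and contact force between the fingers and lid below 0.1 N and z of mid_tray in the frame of low_tray between 0.041 and 0.047 m and distance of each of mid_tray, low_tray, wrench, oil_bottle, hammer from where it was at the start of the episode below 0.03 m); the robot touches nothing.
It fails at once if the loaded tray is tipped by more than 0.35 rad (angle between top_tray's own z axis and vertical above 0.35 rad).
It fails at once if the tray is dropped (faster than 0.4 m/s with no finger on it) (linear speed of top_tray above 0.4 m/s and contact force between the fingers and top_tray below 0.05 N).
It fails at once if the lid is slammed (closing faster than 3 rad/s) (velocity of joint lid below -3 rad/s).
It fails at once if one of the two trays left in the pile is moved by more than 30 mm (distance of any of mid_tray, low_tray from where it was at the start of the episode above 0.03 m).
It fails at once if the wrench, oil bottle or hammer is moved by more than 30 mm (distance of any of wrench, oil_bottle, hammer from where it was at the start of the episode above 0.03 m).
It also fails if it takes over 69 s, if anything falls off the work surface, if the arm or the gripper's body presses on something with over 40 N, if the wrist force passes 120 N, or if a joint passes its speed limit or range.

## Working session

There is one attempt and no reset: what is moved stays moved. The work goes in short steps, Python scripts to look and compute and a tool call to move; the robot and the scene stay as the last step left them, time stands still between calls to the robot, and variables do not carry over. Pictures are saved under pics/ and viewed, and the job is handed in when it is done.

Besides the shell and the picture viewer there is one more tool, called after "Emit:" by a JSON object that holds its "op" and its "data", one argument or row to a line. apply_moves: Moves the arm, as the interface text tells. Its arguments: {"type":"object","properties":{"motion":{"type":"array","items":{"type":"array","items":{"type":"number"}}}},"required":["motion"]}

```bash
mkdir -p pics; cat > h.py <<'E'
import numpy as np,cv2
from bench import manip
from scipy.spatial.transform import Rotation as R
def grab(n,fn):
    o=manip.get_obs(); f=manip.grab_frame(n); cv2.imwrite('pics/'+fn,f['image'][:,:,::-1])
    if 'T' not in f:
        W=np.eye(4);W[:3,:3]=R.from_rotvec(o['tool_rot']).as_matrix();W[:3,3]=o['tcp_pos'];f['T']=W@f['hand_eye']
    return f
E
python3 - <<'E'
from h import *
print(manip.get_obs())
import pickle
for n in('scene','top','wrist'):
    f=grab(n,n+'0.png'); pickle.dump(f,open(n+'0.pkl','wb')); print(n,{k:v for k,v in f.items() if k!='image'})
E
```

```text
{'clock': 0.0, 'joint_positions': array([-1.27092333e+00,  2.64777593e-01,  1.60536089e+00,  1.39596820e-05,
        1.27369611e+00, -3.69278271e-02]), 'qvel': array([ 0.00015474, -0.00130861, -0.00084569,  0.00047261, -0.00012481,
       -0.00027093]), 'joint_efforts': array([ 1.73815744e-03, -5.15116954e+01, -3.67305923e+01,  4.96574285e-04,
        1.28057870e-02, -1.91541311e-06]), 'tcp_pos': array([ 0.22283796, -0.63639021,  0.22995263]), 'tool_rot': array([-3.09496026e+00, -5.26169372e-01,  4.40573851e-04]), 'contact_force': array([-0.22283586, -0.19902476, -0.47367772]), 'ft_torque': array([ 0.01618864, -0.02625702, -0.0231615 ]), 'width': 0.08560249223352165}
scene {'vertical_fov': 53.27871011660758, 'cx': 323.89174939874056, 'cy': 195.54857468819472, 'T': array([[-0.90569868, -0.3311154 ,  0.26471209,  0.8975857 ],
       [ 0.42385491, -0.69619517,  0.57936111,  0.67193845],
       [-0.0075441 ,  0.63692612,  0.77088794,  0.96501469],
       [ 0.        ,  0.        ,  0.        ,  1.        ]])}
top {'vertical_fov': 45.84338254308812, 'cx': 320.8108601921171, 'cy': 196.3282
[... 260 characters left out ...]
)}
wrist {'vertical_fov': 60.9003642687462, 'cx': 317.96168443406526, 'cy': 206.74208301354753, 'hand_eye': array([[-1.04618365e-03,  9.65342519e-01,  2.60984151e-01,
         6.45349120e-02],
       [ 9.99998624e-01,  6.73972220e-04,  1.51567891e-03,
        -3.75919034e-04],
       [ 1.28725323e-03,  2.60985377e-01, -9.65341896e-01,
        -1.42924284e-01],
       [ 0.00000000e+00,  0.00000000e+00,  0.00000000e+00,
         1.00000000e+00]]), 'T': array([[ 0.32948536,  0.91117125,  0.24739917,  0.2837412 ],
       [-0.94415485,  0.31889197,  0.08294293, -0.61504784],
       [-0.00331839, -0.26091161,  0.96535699,  0.37298034],
       [ 0.        ,  0.        ,  0.        ,  1.        ]])}
```

View pics/scene0.png

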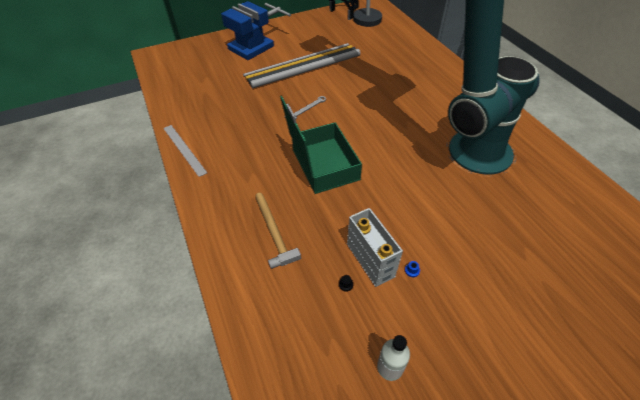

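View pics/top0.png

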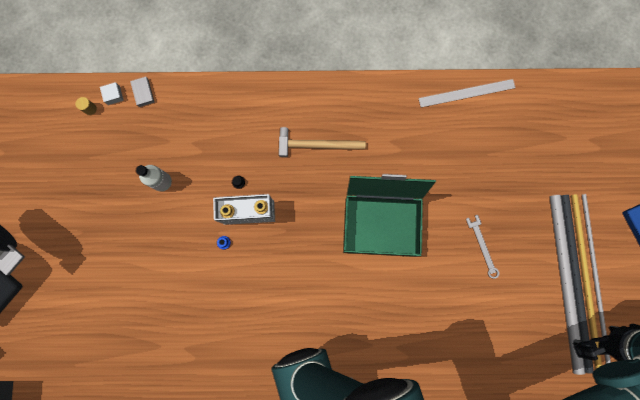

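Top view: the pile of trays is at about (243,208), with brass bushes at (227,211) and (260,206). The case is at (384,225), with its lid upright on the far side (+x). The black bush (238,182) and the blue one (223,243) are look-alikes standing on the bench, and only the brass pair is in the tray. I'll confirm that in an enlarged crop and measure.

```bash
cat >> h.py <<'E'
def ray(f,px,z):
    h,w=f['image'].shape[:2]; fl=h/2/np.tan(np.radians(f['vertical_fov'])/2)
    d=f['T'][:3,:3]@np.array([(px[0]-f['cx'])/fl,-(px[1]-f['cy'])/fl,-1]); o=f['T'][:3,3]
    return o+d*(z-o[2])/d[2]
def proj(f,P):
    h,w=f['image'].shape[:2]; fl=h/2/np.tan(np.radians(f['vertical_fov'])/2)
    c=np.linalg.inv(f['T'])@np.append(P,1); return np.array([f['cx']+fl*c[0]/-c[2],f['cy']+fl*c[1]/c[2]])
E
python3 - <<'E'
from h import *
import pickle
t=pickle.load(open('top0.pkl','rb')); s=pickle.load(open('scene0.pkl','rb'))
a=cv2.resize(t['image'][165:265,205:285],None,fx=5,fy=5,interpolation=cv2.INTER_CUBIC)
b=cv2.resize(t['image'][165:265,335:445],None,fx=5,fy=5,interpolation=cv2.INTER_CUBIC)
cv2.imwrite('pics/ct.png',cv2.resize(np.hstack([a,b])[:,:,::-1],None,fx=.84,fy=.84))
cv2.imwrite('pics/cs.png',cv2.resize(s['image'][90:300,270:430][:,:,::-1],None,fx=2.8,fy=2.8,interpolation=cv2.INTER_CUBIC))
hsv=cv2.cvtColor(t['image'],cv2.COLOR_RGB2HSV)
# brass body tops z=88+10+30
m=cv2.inRange(hsv[190:225,212:275],(15,120,100),(32,255,255))
n,l,st,c=cv2.connectedComponentsWithStats(m)
for i in range(1,n):
    if st[i,4]>20: p=c[i]+[212,190]; print('brass',p,st[i,4],ray(t,p,.12))
E
```

```text
brass [260.8317757  206.80373832] 107 [0.55264321 0.16654434 0.12      ]
brass [227.10909091 210.89090909] 110 [0.54215601 0.25821785 0.12      ]
```

View pics/ct.png

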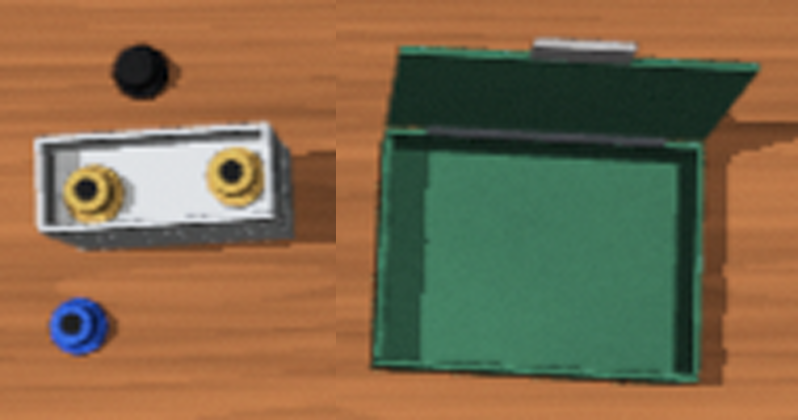

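View pics/cs.png

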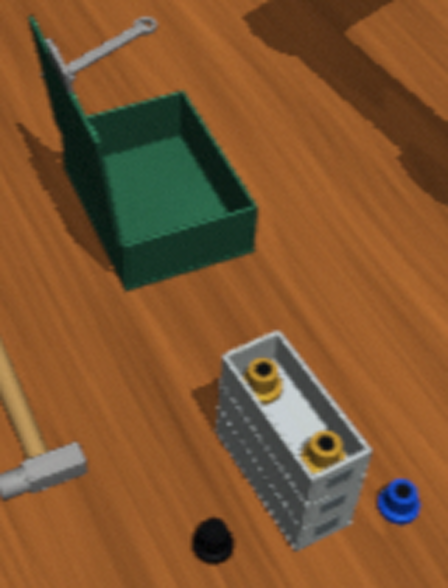

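The crop confirms it: the brass bushes stand in the top tray (crop 93,192 and 233,175). The blue and black ones are outside on the bench. Next I turn the rim corners into positions.

```bash
python3 - <<'E'
from h import *
import pickle
t=pickle.load(open('top0.pkl','rb')); s=pickle.load(open('scene0.pkl','rb'))
k=4.2
def show(n,pts,z,ox,off):
    P=np.array([ray(t,((x-ox)/k+off-.4,y/k+165-.4),z) for x,y in pts]); print(n,P[:,:2].round(4).tolist(),'c',P.mean(0).round(4),'edges',np.linalg.norm(P-np.roll(P,-1,0),axis=1).round(4))
    e=(P[0]-P[1])+(P[3]-P[2]); print(' y-axis yaw deg',np.degrees(np.arctan2(-e[0],e[1])))
    return P
show('tray',[(35,140),(268,123),(272,218),(40,233)],.138,0,205)
show('case',[(387,132),(704,145),(698,382),(374,367)],.075,336,335)
S=lambda p:(p[0]/2.8+270-.4,p[1]/2.8+90-.4)
Q=np.array([ray(s,S(p),.138) for p in[(223,356),(278,333),(368,450),(310,478)]]);print('tray s',Q[:,:2].round(4).tolist(),Q.mean(0),np.linalg.norm(Q-np.roll(Q,-1,0),axis=1))
Q=np.array([ray(s,S(p),.075) for p in[(183,94),(256,210),(125,244)]]);print('case s',Q[:,:2].round(4).tolist())
print('tab ray', ray(t,((584-336)/k+335-.4,46/k+165-.4),.247))
print('hammer', [ray(t,p,.02) for p in[(283,140),(367,146)]],'bottle',ray(t,(143,171),.17),'wrench',ray(t,(472,218),0),ray(t,(494,275),0))
E
```

```text
tray [[0.5753, 0.2936], [0.5852, 0.1441], [0.5239, 0.141], [0.5154, 0.2887]] c [0.5499 0.2168 0.138 ] edges [0.1498 0.0614 0.148  0.0601]
 y-axis yaw deg 3.5202451632671914
case [[0.5875, -0.07], [0.5769, -0.2826], [0.4191, -0.2723], [0.4305, -0.059]] c [ 0.5035 -0.1709  0.075 ] edges [0.2128 0.1582 0.2136 0.1574]
 y-axis yaw deg -2.9488167321780185
tray s [[0.5846, 0.1426], [0.5259, 0.1409], [0.5182, 0.2855], [0.5772, 0.2881]] [0.55149823 0.21428459 0.138     ] [0.05874394 0.14485341 0.05910768 0.14571217]
case s [[0.4224, -0.2704], [0.4357, -0.06], [0.5871, -0.076]]
tab ray [ 0.61084658 -0.17811813  0.247     ]
hammer [array([0.76787396, 0.11586788, 0.02      ]), array([ 0.74711646, -0.13566482,  0.02      ])] bottle [0.64415914 0.47378422 0.17      ] wrench [ 0.53044444 -0.44321204  0.        ] [ 0.36367275 -0.49758589  0.        ]
```

```bash
cat >> h.py <<'E'
def delta(pos,yawy):
    "pos of TCP, yawy: world angle (deg) of tool y; tool z down. -> turn deg, shift cm in present tool axes"
    o=manip.get_obs(); A=R.from_rotvec(o['tool_rot']); a=np.radians(yawy)
    y=np.array([np.cos(a),np.sin(a),0]); z=np.array([0,0,-1.]); M=np.column_stack([np.cross(y,z),y,z])
    return np.degrees((A.inv()*R.from_matrix(M)).as_rotvec()).round(2), (A.inv().apply(np.array(pos)-o['tcp_pos'])*100).round(2)
E
python3 - <<'E'
from h import *
o=manip.get_obs();print(delta([.3,-.45,.34],-40));print(delta([.44,.10,.34],3.7));print(delta([.5505,.2155,.34],3.7))
E
```

```text
(array([-1.00e-01, -3.00e-02, -3.07e+01]), array([ 13.44, -15.07, -10.95]))
(array([-9.00e-02, -7.00e-02, -7.44e+01]), array([ 44.84, -62.35, -10.87]))
(array([-9.00e-02, -7.00e-02, -7.44e+01]), array([ 59.08, -69.6 , -10.85]))
```

Emit:
{"op": "apply_moves", "data": {
  "motion": [
    [0,0,0,0,0,-5,1],
    [0,0,-5,3,-3,-9,1],
    [0,0,-12,6,-7,-11,1],
    [0,0,-20,10,-11.5,-11,1],
    [0,0,-28,14,-16,-11,1],
    [0,0,-36,18,-21,-11,1],
    [0,0,-44,22,-26,-11,1],
    [0,0,-52,26,-31,-11,1],
    [0,0,-60,30,-36,-11,1],
    [0,0,-68,34,-41,-11,1],
    [0,0,-74.4,38,-46,-11,1],
    [0,0,-74.4,42,-51,-11,1],
    [0,0,-74.4,46,-56,-11,1],
    [0,0,-74.4,50,-61,-11,1],
    [0,0,-74.4,54,-65,-11,1],
    [0,0,-74.4,57,-68,-11,1],
    [0,0,-74.4,59.1,-69.6,-11,1],
    [0,0,-74.4,59.1,-69.6,-11,1],
    [0,0,-74.4,59.1,-69.6,-11,1],
    [0,0,-74.4,59.1,-69.6,-11,1]
  ]
}}

```text
clock: 2.65
tcp_pos: [0.5504, 0.214, 0.3415]
tool_rot: [2.15, 2.291, -0.0]
contact_force: [-0.2, 0.9, -0.8]
width: 0.0854
```

```bash
python3 - <<'E'
from h import *
import pickle
f=grab('wrist','w1.png'); pickle.dump(f,open('w1.pkl','wb')); print(manip.get_obs(), delta([.5505,.2155,.34],3.7))
for z in(.138,):
  a=np.radians(3.7);ux=np.array([np.cos(a),np.sin(a),0]);uy=np.array([-np.sin(a),np.cos(a),0])
  for sx,sy in((1,1),(1,-1),(-1,-1),(-1,1)): print(proj(f,np.array([.5505,.2155,z])+sx*.031*ux+sy*.075*uy))
E
```

```text
{'clock': 2.7, 'joint_positions': array([ 3.28723981e-01,  5.60054440e-02,  1.64281803e+00, -1.67315709e-04,
        1.44246313e+00,  2.65494601e-01]), 'qvel': array([-0.00163505, -0.00075717, -0.00241649,  0.00096417, -0.0004324 ,
        0.00105509]), 'joint_efforts': array([ 1.70884836e-01, -4.10237610e+01, -3.80869424e+01,  9.70403489e-03,
       -5.08240191e-03, -2.08116675e-03]), 'tcp_pos': array([0.55053381, 0.21403469, 0.34161761]), 'tool_rot': array([2.14988986e+00, 2.29036134e+00, 3.02260702e-04]), 'contact_force': array([-0.50582795, -0.08286287, -0.85407739]), 'ft_torque': array([0.00883002, 0.01434114, 0.00113393]), 'width': 0.08561012843293098} (array([ 0.02,  0.  , -0.08]), array([0.15, 0.01, 0.16]))
[351.44561687 103.88147707]
[348.23874098 247.6441482 ]
[291.33807161 247.753142  ]
[287.85816394 104.034383  ]
```

View pics/w1.png

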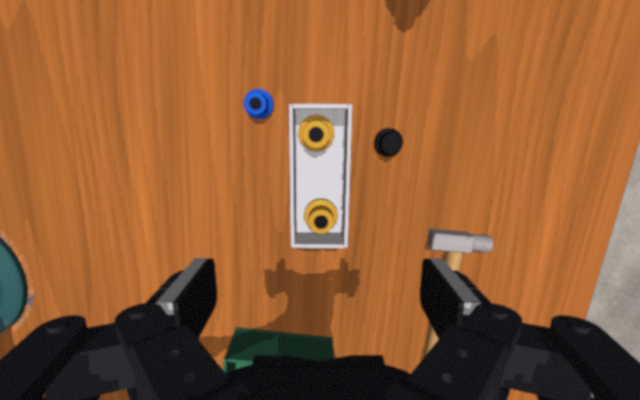

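The wrist view shows the tray rim at (290..351, 104..247), within 1 px of the prediction, so I descend.

Emit:
{"op": "apply_moves", "data": {
  "motion": [
    [0,0,0,0.15,0,3,1],
    [0,0,0,0.15,0,7,1],
    [0,0,0,0.15,0,11,1],
    [0,0,0,0.15,0,15,1],
    [0,0,0,0.15,0,18,1],
    [0,0,0,0.15,0,20.5,1],
    [0,0,0,0.15,0,22.5,1],
    [0,0,0,0.15,0,23.7,1],
    [0,0,0,0.15,0,24.1,1],
    [0,0,0,0.15,0,24.1,1],
    [0,0,0,0.15,0,24.1,1]
  ]
}}

```text
clock: 4.08
tcp_pos: [0.5515, 0.217, 0.1013]
tool_rot: [2.148, 2.291, 0.003]
contact_force: [-0.5, -0.6, 0.2]
width: 0.0856
```

```bash
python3 - <<'E'
from h import *
f=grab('wrist','w2.png');s=grab('scene','s2.png')
cv2.imwrite('pics/s2c.png',cv2.resize(s['image'][180:300,300:440][:,:,::-1],None,fx=4,fy=4,interpolation=cv2.INTER_CUBIC))
E
```

```text
(no output)
```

View pics/s2c.png

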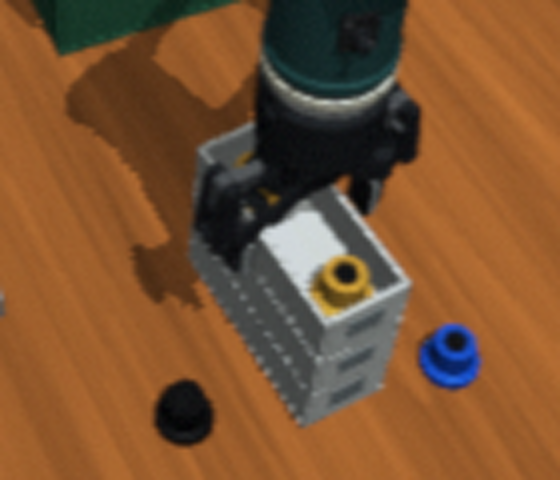

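View pics/w2.png

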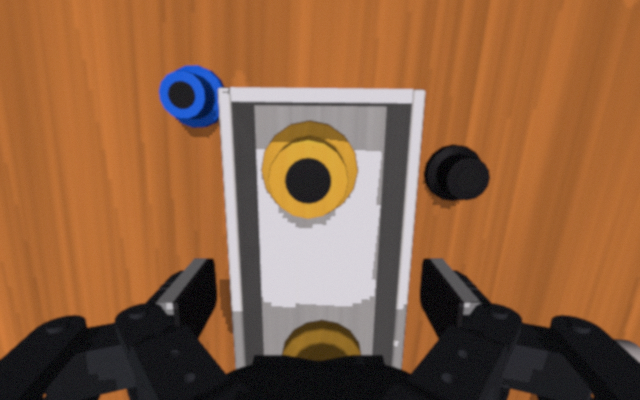

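Both fingers straddle the top tray, with walls at columns 225 and 415 between pads at 210 and 425. I close.

Emit:
{"op": "apply_moves", "data": {
  "motion": [
    [0,0,0,0,0,0,0.5],
    [0,0,0,0,0,0,0.3],
    [0,0,0,0,0,0,0],
    [0,0,0,0,0,0,-1],
    [0,0,0,0,0,0,-1],
    [0,0,0,0,0,0,-1],
    [0,0,0,0,0,0,-1],
    [0,0,0,0,0,0,-1]
  ]
}}

```text
clock: 5.18
tcp_pos: [0.5513, 0.2169, 0.101]
tool_rot: [2.148, 2.292, 0.002]
contact_force: [0.1, 0.9, 5.1]
width: 0.0609
```

Emit:
{"op": "apply_moves", "data": {
  "motion": [
    [0,0,0,0,0,-0.3,-1],
    [0,0,0,0,0,-0.8,-1],
    [0,0,0,0,0,-1.5,-1],
    [0,0,0,0,0,-2.3,-1],
    [0,0,0,0,0,-3,-1],
    [0,0,0,0,0,-3,-1],
    [0,0,0,0,0,-3,-1]
  ]
}}

```text
clock: 6.05
tcp_pos: [0.5506, 0.2166, 0.1303]
tool_rot: [-2.149, -2.292, 0.0]
contact_force: [0.6, 0.2, -5.1]
width: 0.0612
```

```bash
python3 - <<'E'
from h import *
print(manip.get_obs())
f=grab('wrist','w3.png');s=grab('scene','s3.png')
cv2.imwrite('pics/s3c.png',cv2.resize(s['image'][180:300,300:440][:,:,::-1],None,fx=4,fy=4,interpolation=cv2.INTER_CUBIC))
E
```

```text
{'clock': 6.05, 'joint_positions': array([3.32663501e-01, 1.90849746e-01, 1.88769055e+00, 2.28522618e-06,
       1.06313014e+00, 2.68158653e-01]), 'qvel': array([ 0.00076695,  0.00370063,  0.00648601, -0.00065709,  0.00071456,
        0.00088467]), 'joint_efforts': array([-2.61800211e-03, -4.71935678e+01, -3.60529554e+01, -7.13931004e-03,
       -2.20153149e-02, -5.97658686e-05]), 'tcp_pos': array([0.55064266, 0.21659405, 0.13029   ]), 'tool_rot': array([-2.14862699e+00, -2.29189169e+00,  1.06628492e-04]), 'contact_force': array([ 0.6492325 ,  0.21943584, -5.09466329]), 'ft_torque': array([ 0.05221891,  0.0372105 , -0.01663333]), 'width': 0.06121950474730497}
```

View pics/s3c.png

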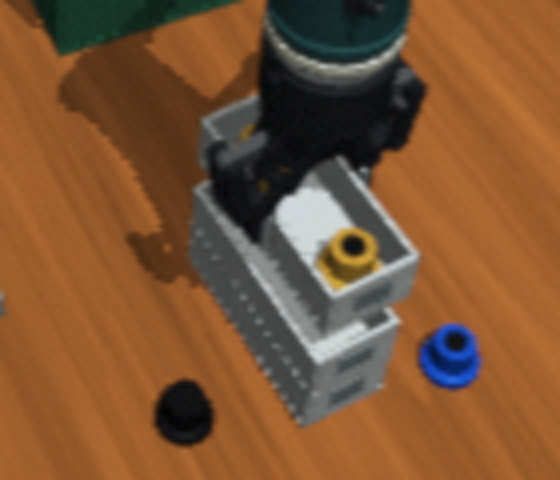

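View pics/w3.png

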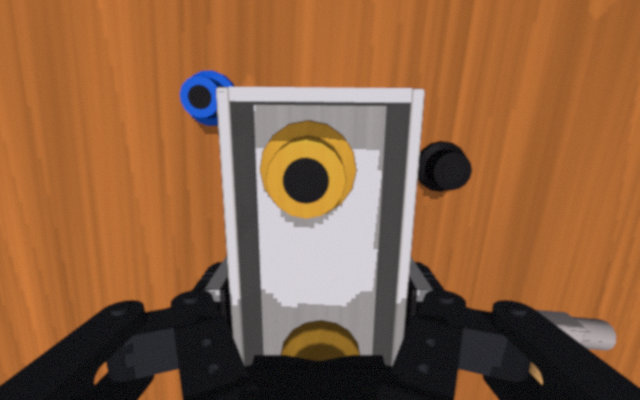

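The top tray alone is lifted, level, with both bushes in it, and the lower two trays are in place. I continue up and then across.

Emit:
{"op": "apply_moves", "data": {
  "motion": [
    [0,0,0,0,0,-0.8,-1],
    [0,0,0,0,0,-2.2,-1],
    [0,0,0,0,0,-4,-1],
    [0,0,0,0,0,-6.2,-1],
    [0,0,0,0,0,-8.5,-1],
    [0,0,0,0,0,-11,-1],
    [0,0,0,0,0,-13.5,-1],
    [0,0,0,0,0,-16,-1],
    [0,0,0,0,0,-18.2,-1],
    [0,0,0,0,0,-20,-1],
    [0,0,0,0,0,-21.3,-1],
    [0,0,0,0,0,-22,-1],
    [0,0,0,0,0,-22,-1],
    [0,0,0,0,0,-22,-1]
  ]
}}

```text
clock: 7.9
tcp_pos: [0.5504, 0.2165, 0.3492]
tool_rot: [-2.148, -2.291, 0.003]
contact_force: [0.2, -0.2, -4.4]
width: 0.0611
```

```bash
python3 - <<'E'
from h import *
print(manip.get_obs()['tcp_pos'],delta([.4985,-.171,.35],-3))
E
```

```text
[0.55035933 0.2165005  0.34916807] (array([-0.1 ,  0.03,  6.7 ]), array([-38.33,  -7.67,  -0.05]))
```

Emit:
{"op": "apply_moves", "data": {
  "motion": [
    [0,0,0.3,-0.7,-0.1,0,-1],
    [0,0,0.6,-2,-0.4,0,-1],
    [0,0,1,-4,-0.8,0,-1],
    [0,0,1.4,-6.5,-1.3,0,-1],
    [0,0,1.8,-9.2,-1.8,0,-1],
    [0,0,2.3,-12,-2.4,0,-1],
    [0,0,2.8,-15,-3,0,-1],
    [0,0,3.3,-18,-3.6,0,-1],
    [0,0,3.8,-21,-4.2,0,-1],
    [0,0,4.3,-24,-4.8,0,-1],
    [0,0,4.8,-27,-5.4,0,-1],
    [0,0,5.3,-30,-6,0,-1],
    [0,0,5.8,-32.8,-6.6,0,-1],
    [0,0,6.2,-35.2,-7,0,-1],
    [0,0,6.5,-37,-7.4,0,-1],
    [0,0,6.7,-38,-7.6,0,-1],
    [0,0,6.7,-38.3,-7.7,0,-1],
    [0,0,6.7,-38.3,-7.7,0,-1],
    [0,0,6.7,-38.3,-7.7,0,-1]
  ]
}}

```text
clock: 10.28
tcp_pos: [0.4987, -0.1699, 0.3503]
tool_rot: [-2.278, -2.163, -0.0]
contact_force: [-0.5, -0.0, -4.0]
width: 0.0613
```

```bash
python3 - <<'E'
from h import *
print(manip.get_obs()['tcp_pos'],delta([.4985,-.171,.018],-3))
f=grab('wrist','w4.png');s=grab('scene','s4.png')
E
```

```text
[ 0.49873677 -0.169879    0.3502786 ] (array([ 0.  , -0.02,  0.05]), array([-1.200e-01, -2.000e-02,  3.323e+01]))
```

View pics/s4.png

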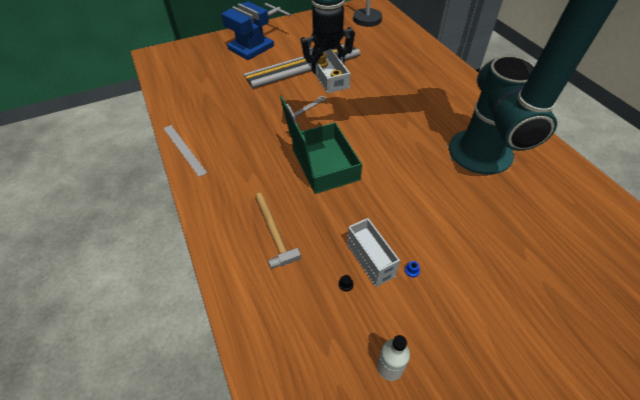

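View pics/w4.png

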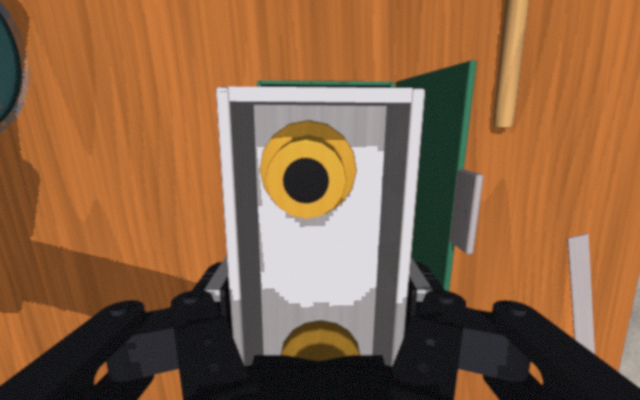

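```bash
python3 - <<'E'
from h import *
f=grab('wrist','w4b.png')
for p in((258,81),(396,82)):print(ray(f,p,.075))
for p in((472,62),):print(ray(f,p,.235))
print('tab mid', ray(f,(481,213),.2475))
E
```

```text
[ 0.43319717 -0.06227878  0.075     ]
[ 0.59278313 -0.07176625  0.075     ]
[ 0.61100868 -0.07369175  0.235     ]
tab mid [ 0.61926347 -0.18147655  0.2475    ]
```

The case corners agree to 3 mm. I descend to about 8 mm above the floor.

Emit:
{"op": "apply_moves", "data": {
  "motion": [
    [0,0,0,-0.1,0,1,-1],
    [0,0,0,-0.1,0,3,-1],
    [0,0,0,-0.1,0,6,-1],
    [0,0,0,-0.1,0,9,-1],
    [0,0,0,-0.1,0,12,-1],
    [0,0,0,-0.1,0,15,-1],
    [0,0,0,-0.1,0,18,-1],
    [0,0,0,-0.1,0,21,-1],
    [0,0,0,-0.1,0,24,-1],
    [0,0,0,-0.1,0,26.5,-1],
    [0,0,0,-0.1,0,28.5,-1],
    [0,0,0,-0.1,0,30.2,-1],
    [0,0,0,-0.1,0,31.5,-1],
    [0,0,0,-0.1,0,32.2,-1],
    [0,0,0,-0.1,0,32.4,-1],
    [0,0,0,-0.1,0,32.4,-1],
    [0,0,0,-0.1,0,32.4,-1]
  ]
}}

```text
clock: 12.55
tcp_pos: [0.4993, -0.1718, 0.027]
tool_rot: [2.278, 2.162, 0.001]
contact_force: [0.2, 0.4, -5.0]
width: 0.0613
```

Emit:
{"op": "apply_moves", "data": {
  "motion": [
    [0,0,0,0,0,0.15,-1],
    [0,0,0,0,0,0.3,-1],
    [0,0,0,0,0,0.45,-1],
    [0,0,0,0,0,0.6,-1],
    [0,0,0,0,0,0.6,-1],
    [0,0,0,0,0,0.6,-1]
  ]
}}

```text
clock: 13.3
tcp_pos: [0.4986, -0.1715, 0.0203]
tool_rot: [-2.279, -2.162, 0.0]
contact_force: [-0.7, -0.1, -4.6]
width: 0.0609
```

Emit:
{"op": "apply_moves", "data": {
  "motion": [
    [0,0,0,0,0,0.1,-1],
    [0,0,0,0,0,0.2,-1],
    [0,0,0,0,0,0.25,-1],
    [0,0,0,0,0,0.25,-1]
  ]
}}

```text
clock: 13.8
tcp_pos: [0.4986, -0.1715, 0.0181]
tool_rot: [-2.279, -2.162, 0.0]
contact_force: [-1.3, 0.5, -0.2]
width: 0.0613
```

```bash
python3 - <<'E'
from h import *
s=grab('scene','s5.png')
cv2.imwrite('pics/s5c.png',cv2.resize(s['image'][90:210,260:400][:,:,::-1],None,fx=4,fy=4,interpolation=cv2.INTER_CUBIC))
E
```

```text
(no output)
```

View pics/s5c.png

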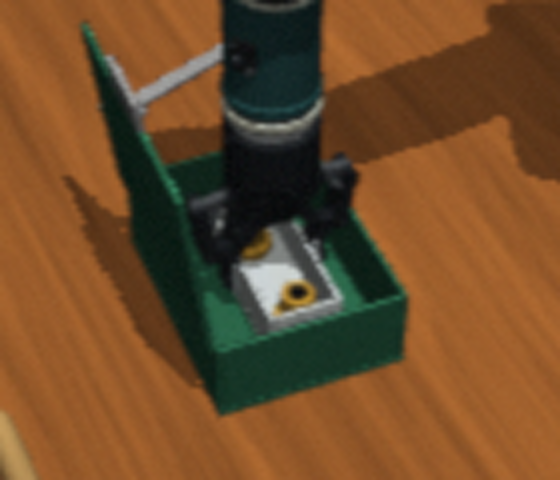

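The wrist force has returned to about zero, so the tray rests on the case floor. I release it partway, then rise.

Emit:
{"op": "apply_moves", "data": {
  "motion": [
    [0,0,0,0,0,0,0.6],
    [0,0,0,0,0,0,0.7],
    [0,0,0,0,0,0,0.8],
    [0,0,0,0,0,0,0.8],
    [0,0,0,0,0,0,0.8],
    [0,0,0,0,0,0,0.8]
  ]
}}

```text
clock: 14.6
tcp_pos: [0.4995, -0.1718, 0.0183]
tool_rot: [2.278, 2.161, 0.001]
contact_force: [3.8, -0.2, 0.7]
width: 0.077
```

Emit:
{"op": "apply_moves", "data": {
  "motion": [
    [0,0,0,0,0,-0.5,0.8],
    [0,0,0,0,0,-1.5,0.8],
    [0,0,0,0,0,-3,0.8],
    [0,0,0,0,0,-5,0.8],
    [0,0,0,0,0,-8,0.8],
    [0,0,0,0,0,-11,0.8],
    [0,0,0,0,0,-15,0.8],
    [0,0,0,0,0,-19,0.8],
    [0,0,0,0,0,-23,0.8],
    [0,0,0,0,0,-27,0.8],
    [0,0,0,0,0,-30,0.8],
    [0,0,0,0,0,-30,0.8],
    [0,0,0,0,0,-30,0.8]
  ]
}}

```text
clock: 16.23
tcp_pos: [0.4979, -0.1713, 0.3174]
tool_rot: [-2.278, -2.162, 0.0]
contact_force: [-0.1, 0.8, -0.5]
width: 0.0769
```

```bash
python3 - <<'E'
from h import *
import pickle
print(manip.get_obs()['tcp_pos'])
f=grab('wrist','w6.png');s=grab('scene','s6.png');pickle.dump(f,open('w6.pkl','wb'));pickle.dump(s,open('s6.pkl','wb'))
cv2.imwrite('pics/s6c.png',cv2.resize(s['image'][80:200,260:400][:,:,::-1],None,fx=4,fy=4,interpolation=cv2.INTER_CUBIC))
E
```

```text
[ 0.49794339 -0.17131503  0.31738121]
```

View pics/w6.png

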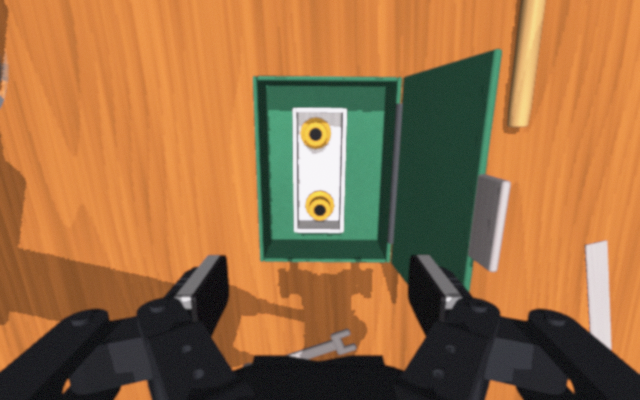

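View pics/s6c.png

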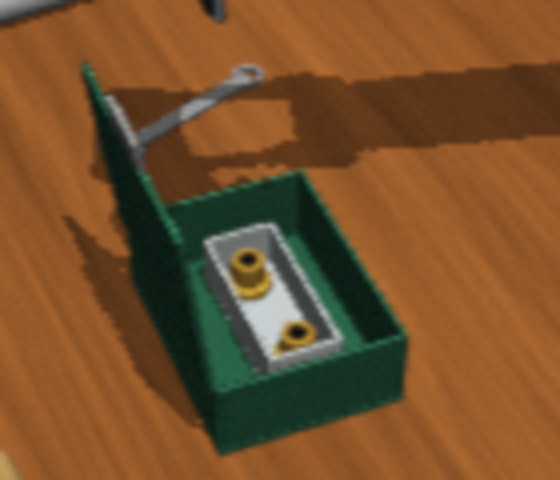

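Placed: the tray stands flat in the case with rim corners (293..347, 108..232), both bushes are upright in it, and the lid is open at about 1.7 rad. Next I compute the closing arc, with shut fingers pushing the lid's outer face from behind at r=160 mm.

```bash
python3 - <<'E'
from h import *
o=manip.get_obs();A=R.from_rotvec(o['tool_rot'])
h=np.array([.5844,-.1752,.0755]); d=A.inv().apply(h-o['tcp_pos'])*100; print(d)
for th in np.arange(1.7,-.01,-.1):
    print(round(th,2),(d[1]-16*np.cos(th)+.6*np.sin(th)+1.45).round(2),(d[2]-16*np.sin(th)-.6*np.cos(th)).round(2))
E
```

```text
[ 0.02541832  8.76219093 24.03598483]
1.7 12.87 8.25
1.6 11.28 8.06
1.5 9.68 8.03
1.4 8.08 8.17
1.3 6.51 8.46
1.2 4.97 8.91
1.1 3.49 9.5
1.0 2.07 10.25
0.9 0.74 11.13
0.8 -0.5 12.14
0.7 -1.64 13.27
0.6 -2.65 14.51
0.5 -3.54 15.84
0.4 -4.29 17.25
0.3 -4.9 18.73
0.2 -5.35 20.27
0.1 -5.65 21.84
-0.0 -5.79 23.44
```

Emit:
{"op": "apply_moves", "data": {
  "motion": [
    [0,0,0,0,3,0,-1],
    [0,0,0,0,7,0,-1],
    [0,0,0,0,11,0,-1],
    [0,0,0,0,15,0,-1],
    [0,0,0,0,18,0,-1],
    [0,0,0,0,18.5,0,-1],
    [0,0,0,0,18.5,0,-1],
    [0,0,0,0,18.5,3,-1],
    [0,0,0,0,18.5,6,-1],
    [0,0,0,0,18.5,8.4,-1],
    [0,0,0,0,18.5,8.4,-1],
    [0,0,0,0,18.5,8.4,-1]
  ]
}}

```text
clock: 17.82
tcp_pos: [0.6832, -0.1815, 0.2352]
tool_rot: [2.278, 2.161, 0.001]
contact_force: [0.7, 0.3, 0.1]
width: -0.0004
```

```bash
python3 - <<'E'
from h import *
o=manip.get_obs();print(o['tcp_pos'],o['width'],o['contact_force'])
s=grab('scene','s7.png')
cv2.imwrite('pics/s7c.png',cv2.resize(s['image'][50:200,240:400][:,:,::-1],None,fx=4,fy=4,interpolation=cv2.INTER_CUBIC))
E
```

```text
[ 0.683164   -0.18146225  0.23522061] -0.0004036763349289853 [0.74492512 0.29231515 0.11342395]
```

View pics/s7c.png

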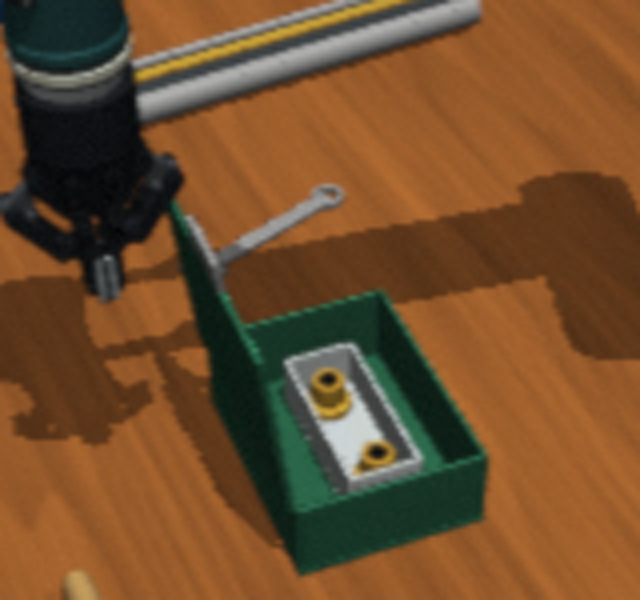

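The fingers are behind the lid but the knuckles spread wide. I therefore push a little higher, at the tab's middle (r=172 mm), so only the fingertips touch.

```bash
python3 - <<'E'
import numpy as np
for th in np.arange(1.75,-.01,-.05):
    print(round(th,2),(8.76-17.2*np.cos(th)+.6*np.sin(th)+1.45-18.5).round(1),(24.04-17.2*np.sin(th)-.6*np.cos(th)-8.4).round(1))
E
```

```text
1.75 -4.6 -1.2
1.7 -5.5 -1.3
1.65 -6.3 -1.5
1.6 -7.2 -1.5
1.55 -8.0 -1.6
1.5 -8.9 -1.6
1.45 -9.8 -1.5
1.4 -10.6 -1.4
1.35 -11.5 -1.3
1.3 -12.3 -1.1
1.25 -13.1 -0.9
1.2 -14.0 -0.6
1.15 -14.8 -0.3
1.1 -15.6 0.0
1.05 -16.3 0.4
1.0 -17.1 0.8
0.95 -17.8 1.3
0.9 -18.5 1.8
0.85 -19.2 2.3
0.8 -19.8 2.9
0.75 -20.5 3.5
0.7 -21.1 4.1
0.65 -21.6 4.8
0.6 -22.1 5.4
0.55 -22.6 6.1
0.5 -23.1 6.9
0.45 -23.5 7.6
0.4 -23.9 8.4
0.35 -24.2 9.2
0.3 -24.5 10.0
0.25 -24.8 10.8
0.2 -25.0 11.6
0.15 -25.2 12.5
0.1 -25.3 13.3
0.05 -25.4 14.2
-0.0 -25.5 15.0
```

Emit:
{"op": "apply_moves", "data": {
  "motion": [
    [0,0,0,0,-1,-1,-1],
    [0,0,0,0,-2.5,-1.4,-1],
    [0,0,0,0,-4,-1.4,-1],
    [0,0,0,0,-5,-1.4,-1],
    [0,0,0,0,-5.5,-1.4,-1],
    [0,0,0,0,-6.3,-1.5,-1],
    [0,0,0,0,-7.2,-1.5,-1],
    [0,0,0,0,-8,-1.6,-1],
    [0,0,0,0,-8.9,-1.6,-1],
    [0,0,0,0,-9.8,-1.5,-1],
    [0,0,0,0,-10.6,-1.4,-1],
    [0,0,0,0,-11.5,-1.3,-1],
    [0,0,0,0,-12.3,-1.1,-1],
    [0,0,0,0,-12.3,-1.1,-1],
    [0,0,0,0,-12.3,-1.1,-1]
  ]
}}

```text
clock: 19.75
tcp_pos: [0.56, -0.1749, 0.2444]
tool_rot: [-2.278, -2.162, 0.001]
contact_force: [0.4, 0.3, 0.0]
width: 0.0
```

```bash
python3 - <<'E'
from h import *
o=manip.get_obs();print(o['tcp_pos'],o['contact_force'])
s=grab('scene','s8.png')
cv2.imwrite('pics/s8c.png',cv2.resize(s['image'][50:200,240:400][:,:,::-1],None,fx=4,fy=4,interpolation=cv2.INTER_CUBIC))
E
```

```text
[ 0.55998978 -0.17490915  0.24439216] [0.4379841  0.31280446 0.00483663]
```

View pics/s8c.png

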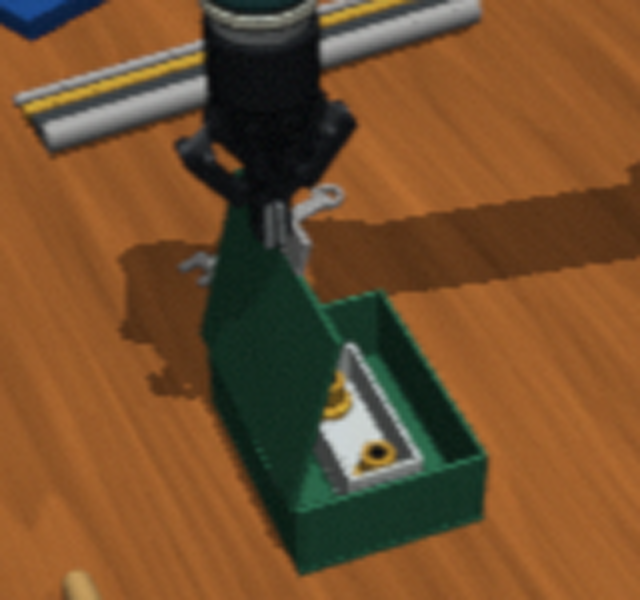

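The lid is turning, now at about 1.2–1.3 rad, with the fingertips behind the tab. I continue along the arc.

Emit:
{"op": "apply_moves", "data": {
  "motion": [
    [0,0,0,0,-0.8,0.2,-1],
    [0,0,0,0,-1.7,0.5,-1],
    [0,0,0,0,-2.5,0.8,-1],
    [0,0,0,0,-3.3,1.1,-1],
    [0,0,0,0,-4,1.5,-1],
    [0,0,0,0,-4.8,1.9,-1],
    [0,0,0,0,-5.5,2.4,-1],
    [0,0,0,0,-6.2,2.9,-1],
    [0,0,0,0,-6.9,3.4,-1],
    [0,0,0,0,-7.5,4,-1],
    [0,0,0,0,-8.2,4.6,-1],
    [0,0,0,0,-8.8,5.2,-1],
    [0,0,0,0,-9.3,5.9,-1],
    [0,0,0,0,-9.8,6.5,-1],
    [0,0,0,0,-10.3,7.2,-1],
    [0,0,0,0,-10.3,7.2,-1],
    [0,0,0,0,-10.3,7.2,-1]
  ]
}}

```text
clock: 21.92
tcp_pos: [0.4576, -0.1694, 0.1726]
tool_rot: [-2.279, -2.162, 0.0]
contact_force: [-0.2, 0.7, 0.6]
width: 0.0002
```

```bash
python3 - <<'E'
from h import *
o=manip.get_obs();print(o['tcp_pos'],o['contact_force'])
s=grab('scene','s9.png')
cv2.imwrite('pics/s9c.png',cv2.resize(s['image'][50:200,240:400][:,:,::-1],None,fx=4,fy=4,interpolation=cv2.INTER_CUBIC))
E
```

```text
[ 0.45755305 -0.16936496  0.17263769] [-0.17043957  0.73817287  0.58202004]
```

View pics/s9c.png

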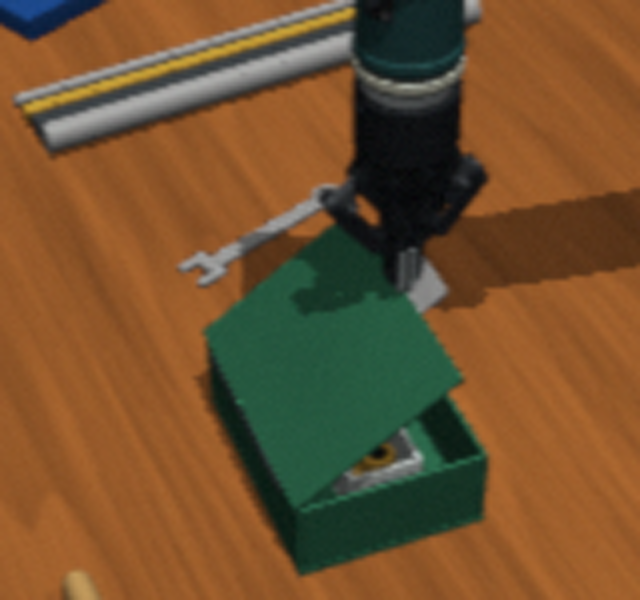

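Lid at about 0.5 rad; I continue down.

Emit:
{"op": "apply_moves", "data": {
  "motion": [
    [0,0,0,0,-0.5,0.8,-1],
    [0,0,0,0,-0.9,1.5,-1],
    [0,0,0,0,-1.3,2.3,-1],
    [0,0,0,0,-1.6,3.1,-1],
    [0,0,0,0,-1.9,3.9,-1],
    [0,0,0,0,-2.2,4.7,-1],
    [0,0,0,0,-2.4,5.5,-1],
    [0,0,0,0,-2.6,6.4,-1],
    [0,0,0,0,-2.7,7.2,-1],
    [0,0,0,0,-2.8,7.9,-1],
    [0,0,0,0,-2.9,8.4,-1],
    [0,0,0,0,-2.9,8.8,-1],
    [0,0,0,0,-2.9,8.8,-1]
  ]
}}

```text
clock: 23.6
tcp_pos: [0.4284, -0.1678, 0.0844]
tool_rot: [-2.278, -2.162, 0.0]
contact_force: [-0.8, -0.6, 0.2]
width: -0.0001
```

Emit:
{"op": "apply_moves", "data": {
  "motion": [
    [0,0,0,0,0,0.1,-1],
    [0,0,0,0,0,0.2,-1],
    [0,0,0,0,0,0.2,-1]
  ]
}}

```text
clock: 23.98
tcp_pos: [0.4288, -0.1679, 0.0829]
tool_rot: [2.279, 2.162, 0.0]
contact_force: [0.2, -0.2, 0.0]
width: 0.0001
```

Emit:
{"op": "apply_moves", "data": {
  "motion": [
    [0,0,0,0,0,0.1,-1],
    [0,0,0,0,0,0.2,-1],
    [0,0,0,0,0,0.2,-1]
  ]
}}

```text
clock: 24.35
tcp_pos: [0.4288, -0.1679, 0.0815]
tool_rot: [-2.279, -2.163, 0.0]
contact_force: [-0.7, 1.2, 6.7]
width: -0.0
```

Emit:
{"op": "apply_moves", "data": {
  "motion": [
    [0,0,0,0,0,0.1,-1],
    [0,0,0,0,0,0.2,-1],
    [0,0,0,0,0,0.2,-1]
  ]
}}

```text
clock: 24.72
tcp_pos: [0.4289, -0.1679, 0.0813]
tool_rot: [-2.278, -2.162, 0.0]
contact_force: [-7.3, 2.8, 19.9]
width: -0.0001
```

The lid is hard against its stop: TCP z is 0.0813, against 0.0815 expected, with 20 N. I lift away and look.

Emit:
{"op": "apply_moves", "data": {
  "motion": [
    [0,0,0,0,0,-0.4,-1],
    [0,0,0,0,0,-1.5,-1],
    [0,0,0,0,0,-4,-1],
    [0,0,0,0,0,-8,-1],
    [0,0,0,0,0,-13,-1],
    [0,0,0,0,0,-18,-1],
    [0,0,0,0,0,-22,-1],
    [0,0,0,0,0,-22,-1],
    [0,0,0,0,0,-22,-1]
  ]
}}

```text
clock: 25.85
tcp_pos: [0.4283, -0.1677, 0.2982]
tool_rot: [-2.278, -2.162, 0.0]
contact_force: [-0.5, 0.3, -0.8]
width: 0.0
```

```bash
python3 - <<'E'
from h import *
import pickle
o=manip.get_obs();print(o['tcp_pos'],o['contact_force'])
s=grab('scene','s10.png');w=grab('wrist','w10.png');t=grab('top','t10.png')
cv2.imwrite('pics/s10c.png',cv2.resize(s['image'][90:290,240:430][:,:,::-1],None,fx=3,fy=3,interpolation=cv2.INTER_CUBIC))
t0=pickle.load(open('top0.pkl','rb'))
d=np.abs(t['image'].astype(int)-t0['image']).max(2)
for n,(x0,y0,x1,y1) in dict(hammer=(275,120,375,165),bottle=(130,155,175,195),wrench=(460,210,505,285)).items(): print(n,(d[y0:y1,x0:x1]>40).mean())
E
```

```text
[ 0.42827205 -0.16769239  0.29820204] [-0.5436535   0.27018279 -0.80718414]
hammer 0.0
bottle 0.0
wrench 0.416
```

View pics/s10c.png

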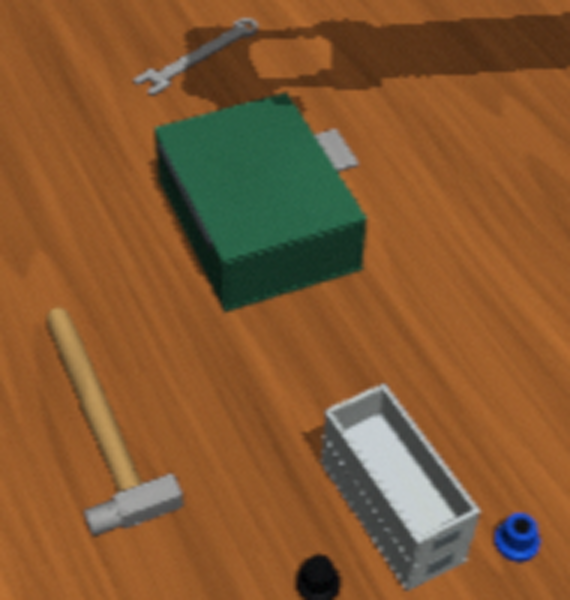

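View pics/t10.png

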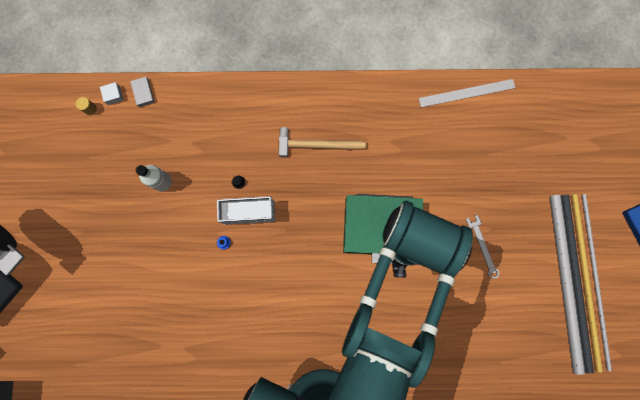

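The lid lies flush and the pile, hammer and bottle have not moved. The wrench's ends are at the same pixels as before, (472,218) and (494,275); the image difference there is the arm and its shadow. I hand in.

```bash
python3 -c "
from bench import manip
print(manip.job_done())"
```

```text
the job is handed in; nothing more can be done
None
```

The top tray, with both brass bushes in it, is in the green case with the lid shut. The job was handed in at about 26 s of the 69 s allowed; no verdict is reported.

- **Tray:** I lifted it level off the pile and lowered it until the wrist force fell to about zero. After release, the pictures showed it flat on the case floor with both bushes standing in it.
- **Lid:** I pushed it shut with closed fingertips along an arc at about 0.4 rad/s. It reached its stop with the fingertips at z = 81.3 mm (81.5 mm expected) under 20 N, and the scene picture shows it flush. The tray could not be seen after the lid closed.
- **Pile and bystanders:** The other two trays are still nested and in place. The hammer and bottle areas are pixel-identical to the first top picture. The wrench's area did change in that comparison (42% of pixels), which I put down to the arm and its shadow, since the wrench's ends are at the same pixels as before.
- **Robot:** At hand-in it stood about 20 cm above the lid, with wrist forces under 1 N.

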